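# Open a fume extractor's filter cover and hold it

## Task

Open the white fume extractor for a filter change: with the flat screwdriver from the wooden block, undo the brass slotted cover screw a quarter turn anticlockwise to its stop, and stand the screwdriver back in its hole. Then take the red tab of the cover latch and, before sliding it, tug it upwards to feel whether the latch is caught: if the cover will not come up, slide the tab away from the screw until the latch lets go. Lift the cover by the tab and finish while still gripping the tab and holding the cover about half open, near 45 degrees; leave the plywood disc, the tip case and the sanding block where they are.

Things in the scene. Friction and masses are not known exactly. Their poses are not given: they have to be found in the camera images.
- unit: Fume extractor fixed to the bench: white box 230 (x) x 240 (y) x 125 mm high, flat cover 5 mm thick on top (top face at 130 mm). Origin: centre of underside; x points from its front (grey panel, red switch) to its back, where the cover is hinged; y to the left seen from the front. On the cover, 85 mm in front of the origin: latch tab at y = +45 mm, screw at y = -65 mm.
- cover_hinge (a point): Point on the cover's hinge line (which runs along y) at the middle of its back edge: 105 mm behind the unit's origin, 125 mm above the bench. Axes are the cover's: the unit's while shut, turning with the cover.
- lid (a joint): Angle of the cover, rad: 0 shut, grows as its front edge rises, stop at 1.4. It weighs 0.3 to 0.5 kg and falls shut when let go. With the screw done up it rises at most 0.04. With the screw undone and the latch caught it rises about 0.02 (4 mm at the tab), then stops hard. If the latch is not caught it simply lifts.
- latch_tab (a point): Grip centre of the red latch tab: an upright block 22 (x) x 12 (y) x 33 mm high, its top 38 mm above the cover's top face, this point 26 mm above that face and 190 mm in front of the hinge line. Axes as the cover's. Pinch it across y, so that it can pivot between the pads as the cover tilts.
- latch (a joint): Slide of the tab along the cover, m: 0 at rest, grows towards the cover's +y (away from the screw), stop at 0.016. A spring returns it with 3 to 6 N. The bolt is hidden under the cover and its strike is worn: nothing outside tells if it is caught. If it is, it lets go at 10 to 11 mm of slide; keep it slid until the cover has risen 0.15 rad.
- screw_slot (a point): Centre of the floor of the slot in the brass screw head, 1.5 mm above the cover's top face. Head 20 mm across, its top 6.5 mm above the cover; slot 4.5 mm wide, 5 mm deep, open at both ends, running along this point's own y axis. z up.
- screw (a joint): Turn of the captive screw, rad: 0 done up, grows anticlockwise seen from above, stop at 1.57, free of the strike above 1.25; starts between 0 and 0.25. It stays where it is left (friction 0.025 N m). At 0 the slot lies along the unit's y axis.
- block: Fixed beech tool block 70 (x) x 110 (y) x 66 mm high; a 17 mm round hole goes right through its centre, where the screwdriver stands. Small brass tips near its corners reach 18 mm above its top. Origin: centre of its underside.
- driver: Flat screwdriver, 130 mm, 90 g, standing blade down in the block's hole. Origin: middle of the blade's tip; z up to the handle. Blade 12 mm wide (own y), 2 mm thick (own x), 12 mm long; shaft 8 mm thick; yellow square handle 24 x 24 mm from 60 to 130 mm above the tip, flats along own x and y. Its shoulder rests on the block's top: in the hole the tip is 6 mm above the bench.
- disc: Loose plywood disc with a burnt owl face, 160 mm across, 6 mm thick. Origin: centre of its underside.
- tipcase: Loose flat plastic case of burning tips, 112 x 62 x 26 mm. Origin: centre of its underside.
- sander: Loose cork sanding block, 55 x 100 x 32 mm. Origin: centre of its underside.

How it is judged:
On the way, in this order (a step that is already met when the one before it is completed fails the run):
1. the cover screw is turned anticlockwise to its stop with the screwdriver (value of joint screw above 1.3 rad and contact force between driver and screw above 0.05 N), for 0.05 s.
2. the screwdriver stands in its hole again and is let go (horizontal distance between driver and block below 0.008 m and height (world z) of driver below 0.01 m and angle between driver's own z axis and vertical below 0.12 rad and contact force between the fingers and driver below 0.05 N), for 0.2 s.
3. the latch tab is tugged up, not yet slid: the cover rises at least through its play (value of joint lid above 0.01 rad and value of joint latch below 0.006 m and contact force between the fingers and latch above 1 N), for 0.05 s.
4. the cover is lifted open by the latch tab (value of joint lid above 0.55 rad and contact force between the fingers and latch above 1 N), for 0.05 s.
At the end, for the whole second after the job is handed in: The cover is held still at 0.58 to 1.0 rad (33 to 57 degrees) by the fingers gripping the latch tab (over 2 N); the screw is undone (over 1.25 rad); the screwdriver stands in its hole: within 8 mm of the hole's centre, tip below 10 mm, within 0.12 rad of upright (value of joint lid between 0.58 and 1 rad and velocity of joint lid between -0.1 and 0.1 rad/s and contact force between the fingers and latch above 2 N and value of joint screw above 1.25 rad and horizontal distance between driver and block below 0.008 m and height (world z) of driver below 0.01 m and angle between driver's own z axis and vertical below 0.12 rad); the arm keeps its last pose, push and grip.
It fails at once if the fingers turn the screw: they touch it (contact force between the fingers and screw above 0.5 N).
It fails at once if a bystander is shifted by more than 25 mm (distance of any of disc, tipcase, sander from where it was at the start of the episode above 0.025 m).
It also fails if it takes over 61 s, if anything falls off the work surface, if the arm or the gripper's body presses on something with over 40 N, if the wrist force passes 120 N, or if a joint passes its speed limit or range.

## Robot

A 6-joint arm with a two-finger parallel gripper is mounted at the origin on the work surface. World frame = base frame: x ahead of the robot, y to its left, z up, the work surface at z = 0. Lengths are in m, angles in rad, forces in N, time in s.
With the tool pointing down it reaches from about 0.35 to 1 m from the base axis. Payload 7.1 kg.
Tool frame: the origin (TCP) lies on the centre line of the jaws, within the pads' length; the fingertips stand 11 mm ahead of it and the grasp point (between the pads) lies 8 mm behind it; z points along the fingers, y is the line along which they close (so a half turn about z gives the same grasp; the last joint's range is limited). The gripper opens to 85 mm and grips with 20 to 120 N. Pads are 22 mm wide; open, the fingers measure 114 mm over their backs; the gripper's body (76 mm by 85 mm) begins 54 mm behind the grasp point. The pads swing forward as they close: fully open they stand 13 mm farther back than shut.
Start: joints at [-1.284, 0.423, 1.63, -0, 1.089, -0.019], TCP at [0.188, -0.596, 0.242] pointing down, gripper open.
Joint ranges: [-3, 3], [-0.9, 2.11], [0.09, 2.58], [-1.31, 4.45], [0.11, 2.69], [-2.54, 2.54]. Speed limits (rad/s): [2.39, 2.39, 3.01, 3.14, 3.14, 3.14].

## Interface

Orientations are given as a unit quaternion [w, x, y, z].
In Python, from plant import robot gives the robot as it stands. The module is installed in compiled form; this text tells all that it offers.
- The arm moves only by the tool carry_out, never from a script. Its argument "series" is a list of rows, each a list of 3 entries, a list of its own where there are three numbers: the shift along the tool's x, y, z in m, then the turn, a rotation vector about the tool's x, y, z in degrees, then the opening, from -1 (shut) to 1 (fully open). A call has exactly 5 rows; each row shifts and turns the commanded pose from where the row before left it, along the tool's axes as they then stand; what a row does not reach is not made up. A row lasts 1/12 s, in which the tool goes at most 41.7 mm and 7.16 degrees, less where a joint would pass 70% of its speed; a pose out of reach is approached as far as the arm can. A call with a gripper value outside its range is refused whole. The fingers move at their own pace and stop on an object; "newtons" is the grip in N (left out, the last holds). Time passes only in rows, so rows that do not move let the fingers close, or fill a call up. It gives the time, the measured TCP pose, the force, the opening and the grip force at its end, in the units of the state.
- robot.observe(): the state, without advancing time (a new reading comes with each control period).
- robot.grab_frame(name): name is "side" or "top" or "wrist"; returns a dict with "color" (384x512x3 uint8, red, green, blue), "intrinsics" (3x3 intrinsics, pixels), "rvec" (rotation vector, rad) and "tvec" (3), from world to camera coordinates, as OpenCV has them. Camera axes: x right, y down, z forward; pixel columns grow to the right and rows downward; lengths in m; the calibration is good to about 2 mm. The wrist camera is an equidistant fisheye: a pixel r from the principal point sees the ray r / f radians off the axis. A picture is of the moment at which its call begins. There is no depth.
- robot.sign_off(): hands the job in; it is judged then, once.
The state is a dict: "clock": time; "joint_pos": joint angles; "dq": joint speeds; "joint_efforts": joint torques, N m; "tcp_pos": TCP position; "orientation": TCP orientation; "ft_force": force on the tool from outside, world axes, zero at the start; "moment": the same for the moment, N m; "finger_gap": finger opening in m; "grasp_force": force on a finger pad.
Only numpy, scipy, OpenCV 4.12 (cv2) and the standard library are available. Lean on these libraries where they do the work, as an engineer would, in place of code of your own. Each camera call takes 0.05 s, during which the arm holds its last target. There are 200 camera calls.

## Working session

There is one attempt and no reset: what is moved stays moved. The work goes in short steps, Python scripts to look and compute and a tool call to move; the robot and the scene stay as the last step left them, time stands still between calls to the robot, and variables do not carry over. Pictures are saved under pics/ and viewed, at most 10 in all, crops included, and the job is handed in when it is done.

Besides the shell and the picture viewer there is one more tool, called after ">>>" as name(argument=value, ...), one argument or row to a line, values as JSON. carry_out: Moves the arm, as the interface text tells. Its arguments: {"type":"object","properties":{"series":{"type":"array"},"newtons":{"type":"number"}},"required":["series"]}

```bash
mkdir -p pics
cat > h.py <<'E'
import numpy as np, cv2
from plant import robot
from scipy.spatial.transform import Rotation as R
def grab(n,f):
    d=robot.grab_frame(n); cv2.imwrite('pics/'+f+'.png',d['color'][:,:,::-1])
    np.savez('pics/'+f+'.npz',**d); return d
def ray(d,uv):
    K=d['intrinsics'];Rm=cv2.Rodrigues(np.array(d['rvec'],float))[0];t=np.array(d['tvec'],float).ravel()
    v=np.linalg.inv(K)@[uv[0],uv[1],1]
    return -Rm.T@t, Rm.T@v
def atz(d,uv,z):
    c,v=ray(d,uv); return c+v*(z-c[2])/v[2]
def proj(d,P):
    return cv2.projectPoints(np.array(P,float).reshape(-1,3),np.array(d['rvec'],float),np.array(d['tvec'],float),np.array(d['intrinsics'],float),None)[0].reshape(-1,2)
def st():
    s=robot.observe(); q=s['orientation']
    return s, np.array(s['tcp_pos']), R.from_quat([q[1],q[2],q[3],q[0]])
E
python3 - <<'E'
from h import *
a=grab('top','top0')['color'];b=grab('side','side0')['color']
s,p,r=st();print(s);print(r.as_matrix().round(3))
E
```

```text
{'clock': 0.1, 'joint_pos': array([-1.28401592e+00,  4.23771319e-01,  1.63061762e+00, -1.36829339e-05,
        1.08858254e+00, -1.90075162e-02]), 'dq': array([-6.47030835e-04, -2.43217793e-03, -2.39919812e-03,  3.31973374e-04,
        6.06264618e-05,  1.41682070e-03]), 'joint_efforts': array([-7.67664897e-04, -5.58428192e+01, -2.82445157e+01, -9.54835400e-05,
        2.90874719e-03, -7.59895720e-07]), 'tcp_pos': array([ 0.18803459, -0.59554322,  0.24161751]), 'orientation': array([-6.82428995e-04,  9.88333751e-01,  1.52302072e-01, -9.80317417e-05]), 'ft_force': array([-0.50842501,  0.35613867,  0.18377579]), 'moment': array([ 0.01929223,  0.0008464 , -0.00963598]), 'grasp_force': 0.0, 'finger_gap': 0.08546961969975501}
[[ 0.954  0.301 -0.   ]
 [ 0.301 -0.954  0.001]
 [ 0.    -0.001 -1.   ]]
```

View pics/top0.png

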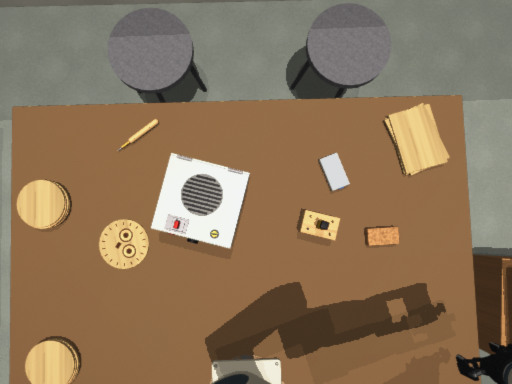

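View pics/side0.png

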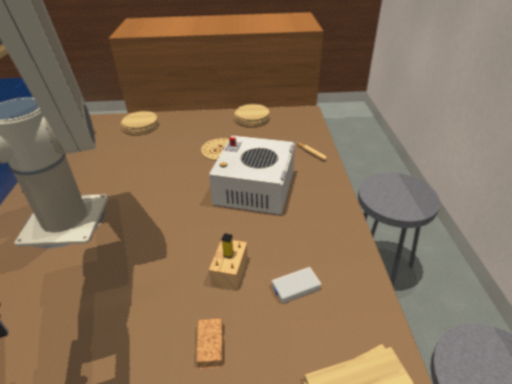

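The top view shows the unit around (200,200), its latch tab at about (177,224), the screw at about (214,234) and the block at about (320,225). The disc is at (124,244), the sander at (382,236) and the tip case at (335,172). I'll zoom in on the unit and block to measure them.

Run:
```python
from h import *
d=dict(np.load('pics/top0.npz'))
c=d['color'][:,:,::-1]
A=cv2.resize(c[145:257,145:257],None,fx=5,fy=5,interpolation=cv2.INTER_CUBIC)
B=cv2.resize(c[200:250,290:350],None,fx=4,fy=4,interpolation=cv2.INTER_CUBIC)
o=np.zeros((560,800,3),np.uint8);o[:,:560]=A;o[:200,560:800]=B
cv2.imwrite('pics/crop0.png',o)
for uv in [(172,154),(250,172),(232,249),(152,230)]: print(atz(d,uv,.13))
print(ray(d,(256,192))[0], d['intrinsics'])
print(atz(d,(320,225),.066),atz(d,(320,225),.136))
```

```text
[0.74979924 0.20132753 0.13      ]
[ 0.6894895  -0.02790124  0.13      ]
[0.46490509 0.03150753 0.13      ]
[0.52725792 0.26357984 0.13      ]
[ 0.53559447 -0.00784063  1.28725598] [[393.91865786   0.         248.4411055 ]
 [  0.         393.91865786 198.52309017]
 [  0.           0.           1.        ]]
[ 0.5264831  -0.24080783  0.066     ] [ 0.52700535 -0.2274546   0.136     ]
```

View pics/crop0.png

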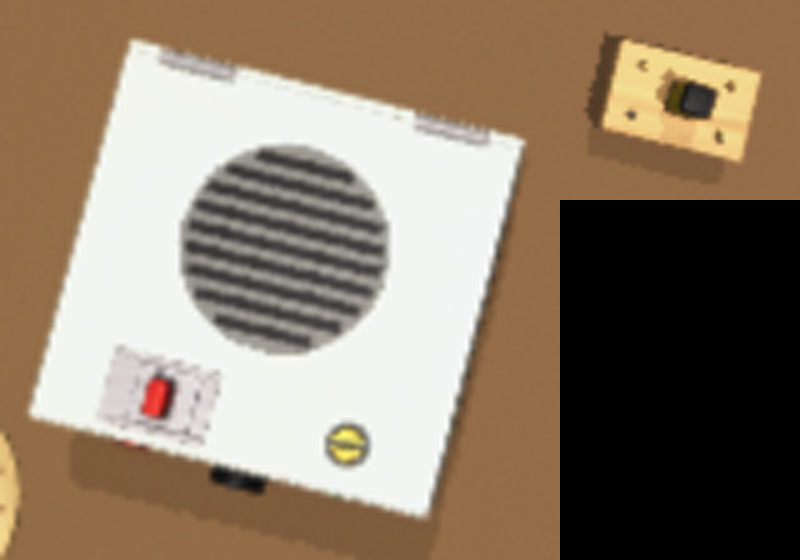

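The crop shows the cover corners clearly at crop pixels (130,40), (524,138), (430,517) and (30,413). The screw is at (348,445) with its slot close to the unit's y axis, the tab at (157,397) and the driver cap at (698,100). Next I'll fit the poses.

```bash
cat >> h.py <<'E'
from scipy.optimize import least_squares
def fit(d,pts,uv,x0):
    pts=np.array(pts,float);uv=np.array(uv,float)
    def T(p): 
        c,s=np.cos(p[2]),np.sin(p[2]); return np.c_[p[0]+c*pts[:,0]-s*pts[:,1],p[1]+s*pts[:,0]+c*pts[:,1],pts[:,2]]
    r=least_squares(lambda p:(proj(d,T(p))-uv).ravel(),x0); return r.x,np.abs(r.fun).max()
E
python3 - <<'E'
from h import *
d=dict(np.load('pics/top0.npz'))
U=lambda a:[((x+.5)/5-.5+145,(y+.5)/5-.5+145) for x,y in a]
B=lambda a:[((x-560+.5)/4-.5+290,(y+.5)/4-.5+200) for x,y in a]
u,e=fit(d,[(.115,.12,.13),(.115,-.12,.13),(-.115,-.12,.13),(-.115,.12,.13)],U([(130,40),(524,138),(430,517),(30,413)]),[.6,.1,-.26])
print('unit',u.round(4),e)
c,s=np.cos(u[2]),np.sin(u[2])
w=lambda x,y:(u[0]+c*x-s*y,u[1]+s*x+c*y)
print('screw',w(-.085,-.065),atz(d,U([(348,445)])[0],.1365),'tab',w(-.085,.045),atz(d,U([(157,397)])[0],.165))
b,e=fit(d,[(.035,.055,.066),(.035,-.055,.066),(-.035,-.055,.066),(-.035,.055,.066)],B([(622,38),(760,73),(742,160),(603,127)]),[.5,-.24,-.26])
print('block',b.round(4),e,'cap',atz(d,B([(698,100)])[0],.136))
# colour: slot direction
img=d['color'].astype(int)
s_,p,r=st();
w_=grab('wrist','w0'); print(w_['intrinsics'],ray(w_,(256,192))[0])
E
```

```text
unit [ 0.6116  0.1206 -0.2768] 0.5894565590115803
screw (np.float64(0.5121169358251184), np.float64(0.08127901931427906)) [0.51138997 0.08178987 0.1365    ] tab (np.float64(0.5421801431862654), np.float64(0.1870911337585178)) [0.54242562 0.18719344 0.165     ]
block [ 0.5281 -0.2411 -0.2647] 0.262889918267291 cap [ 0.52773269 -0.23956734  0.136     ]
[[297.31863964   0.         256.73572061]
 [  0.         297.31863964 194.53408459]
 [  0.           0.           1.        ]] [ 0.2542349  -0.57461016  0.37285582]
```

>>> carry_out(
  series=[
    [[0.029,-0.016,0],[0,0,0],1],
    [[0.029,-0.016,0],[0,0,0],1],
    [[0.029,-0.016,0],[0,0,0],1],
    [[0.029,-0.016,0],[0,0,0],1],
    [[0.029,-0.016,0],[0,0,0],1],
  ],
  newtons=60,
)

```text
clock: 0.57
tcp_pos: [0.303, -0.4747, 0.2421]
orientation: [-0.0, 0.988, 0.152, -0.0]
ft_force: [0.5, -0.1, 0.5]
finger_gap: 0.0853
grasp_force: 0.0
```

>>> carry_out(
  series=[
    [[0.029,-0.016,0],[0,0,0],1],
    [[0.029,-0.016,0],[0,0,0],1],
    [[0.029,-0.016,0],[0,0,0],1],
    [[0.029,-0.016,0],[0,0,0],1],
    [[0.029,-0.016,0],[0,0,0],1],
  ],
)

```text
clock: 0.98
tcp_pos: [0.4173, -0.3547, 0.2422]
orientation: [-0.0, 0.988, 0.152, -0.0]
ft_force: [0.9, -0.9, 0.6]
finger_gap: 0.0855
grasp_force: 0.0
```

>>> carry_out(
  series=[
    [[0.029,-0.016,0],[0,0,0],1],
    [[0.029,-0.016,0],[0,0,0],1],
    [[0.029,-0.016,0],[0,0,0],1],
    [[0.029,-0.016,0],[0,0,0],1],
    [[0.025,-0.013,0],[0,0,0],1],
  ],
)

```text
clock: 1.4
tcp_pos: [0.5289, -0.2384, 0.2421]
orientation: [-0.0, 0.988, 0.153, -0.0]
ft_force: [0.0, -0.2, 0.5]
finger_gap: 0.0855
grasp_force: 0.0
```

>>> carry_out(
  series=[
    [[0,0,0],[0,0,6.5],1],
    [[0,0,0],[0,0,6.5],1],
    [[0,0,0],[0,0,6.5],1],
    [[0,0,0],[0,0,6.5],1],
    [[0,0,0],[0,0,6.5],1],
  ],
)

```text
clock: 1.82
tcp_pos: [0.5277, -0.2399, 0.242]
orientation: [-0.0, 0.991, -0.133, -0.0]
ft_force: [0.7, 0.1, -0.3]
finger_gap: 0.0852
grasp_force: 0.0
```

```bash
cat >> h.py <<'E'
def fproj(d,P):
    K=d['intrinsics'];Rm=cv2.Rodrigues(np.array(d['rvec'],float))[0];t=np.array(d['tvec'],float).ravel()
    c=np.array(P,float).reshape(-1,3)@Rm.T+t; n=np.linalg.norm(c[:,:2],axis=1); th=np.arctan2(n,c[:,2])
    return c[:,:2]/n[:,None]*th[:,None]*K[0,0]+[K[0,2],K[1,2]]
def fray(d,uv):
    K=d['intrinsics'];Rm=cv2.Rodrigues(np.array(d['rvec'],float))[0];t=np.array(d['tvec'],float).ravel()
    m=(np.array(uv,float)-[K[0,2],K[1,2]])/K[0,0];th=np.linalg.norm(m);k=m/th
    return -Rm.T@t, Rm.T@np.r_[k*np.sin(th),np.cos(th)]
def fatz(d,uv,z):
    c,v=fray(d,uv); return c+v*(z-c[2])/v[2]
E
python3 - <<'E'
from h import *
s,p,r=st();print(s['clock'],p,s['joint_pos'].round(3),r.as_matrix().round(3))
d=grab('wrist','w1');print(fproj(d,[(.528,-.24,.136)]))
cv2.imwrite('pics/w1b.png',cv2.resize(d['color'][:,:,::-1],(768,576),interpolation=cv2.INTER_CUBIC))
E
```

```text
1.8167 [ 0.52771948 -0.23993147  0.24200912] [-0.447  0.358  1.732 -0.     1.052  1.39 ] [[ 0.965 -0.264 -0.001]
 [-0.264 -0.965  0.   ]
 [-0.001 -0.    -1.   ]]
[[257.02287934 196.57679844]]
```

View pics/w1b.png

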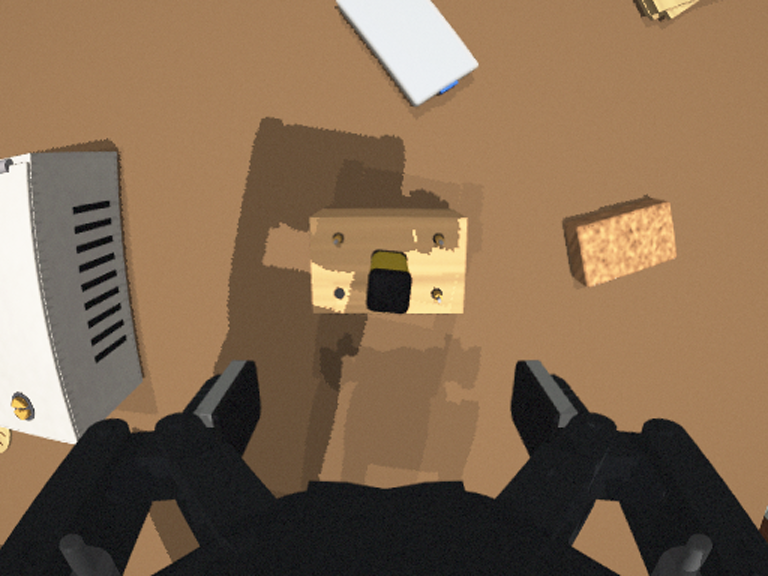

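The wrist view shows the driver cap corners at about (370,268), (411,271), (408,313) and (367,307) in the 1.5x image. The cap is turned about 5° clockwise from the block. The fingers straddle it.

Run:
```python
from h import *
d=dict(np.load('pics/w1.npz'))
P=np.array([fatz(d,((x+.5)/1.5-.5,(y+.5)/1.5-.5),.136) for x,y in [(370,268),(411,271),(408,313),(367,307)]]);print(P,P.mean(0))
for a,b in [(0,1),(3,2)]: print(np.degrees(np.arctan2(*(P[b]-P[a])[[1,0]]))+90)
for a,b in [(3,0),(2,1)]: print(np.degrees(np.arctan2(*(P[b]-P[a])[[1,0]])),np.linalg.norm(P[b]-P[a]))
# block check
Q=np.array([fatz(d,((x+.5)/1.5-.5,(y+.5)/1.5-.5),.066) for x,y in [(311,217),(466,217),(466,313),(311,313)]]);print(Q,Q.mean(0))
```

```text
[[ 0.54512581 -0.2357683   0.136     ]
 [ 0.5375901  -0.25691703  0.136     ]
 [ 0.51461524 -0.24926162  0.136     ]
 [ 0.52410526 -0.22805224  0.136     ]] [ 0.5303591 -0.2424998  0.136    ]
-19.611961294899444
-24.1058580416168
-20.156776287323872 0.022391984525214084
-18.428507140874114 0.024216722843858597
[[ 0.57663607 -0.19947825  0.066     ]
 [ 0.54816792 -0.30360326  0.066     ]
 [ 0.47950455 -0.28790285  0.066     ]
 [ 0.50962518 -0.17822851  0.066     ]] [ 0.52848343 -0.24230322  0.066     ]
```

>>> carry_out(
  series=[
    [[0.001,0.001,0],[0,0,5],1],
    [[0,0,0.032],[0,0,0],1],
    [[0,0,0.033],[0,0,0],1],
    [[0,0,0.033],[0,0,0],1],
    [[0,0,0.032],[0,0,0],1],
  ],
)

```text
clock: 2.28
tcp_pos: [0.5284, -0.2414, 0.1111]
orientation: [0.0, 0.985, -0.172, 0.0]
ft_force: [0.1, -0.4, -0.8]
finger_gap: 0.0853
grasp_force: 0.0
```

>>> carry_out(
  series=[
    [[0,0,0],[0,0,0],1],
    [[0,0,0],[0,0,0],-1],
    [[0,0,0],[0,0,0],-1],
    [[0,0,0],[0,0,0],-1],
    [[0,0,0],[0,0,0],-1],
  ],
)

```text
clock: 2.7
tcp_pos: [0.5298, -0.2421, 0.1145]
orientation: [0.0, 0.985, -0.173, 0.002]
ft_force: [-0.4, -0.5, -0.5]
finger_gap: 0.0388
grasp_force: 0.0
```

>>> carry_out(
  series=[
    [[0,0,0],[0,0,0],-1],
    [[0,0,0],[0,0,0],-1],
    [[0,0,0],[0,0,0],-1],
    [[0,0,0],[0,0,0],-1],
    [[0,0,0],[0,0,0],-1],
  ],
)

```text
clock: 3.12
tcp_pos: [0.5295, -0.2419, 0.1141]
orientation: [0.0, 0.985, -0.173, 0.001]
ft_force: [-1.0, 0.6, 5.7]
finger_gap: 0.0236
grasp_force: 58.5
```

Run:
```python
from h import *
s,p,r=st();print(s['clock'],p,s['ft_force'],s['moment'],s['finger_gap'],s['grasp_force'],r.as_euler('ZYX',degrees=True))
```

```text
3.1167 [ 0.52945328 -0.24190169  0.1141354 ] [-1.02970559  0.60846218  5.72417501] [0.12718591 0.16113439 0.02820636] 0.023571106756332026 58.50055754184723 [-1.99672908e+01 -1.57703113e-01  1.79983584e+02]
```

>>> carry_out(
  series=[
    [[0,0,-0.02],[0,0,0],-1],
    [[0,0,-0.04],[0,0,0],-1],
    [[0,0,-0.04],[0,0,0],-1],
    [[0,0,-0.04],[0,0,0],-1],
    [[0,0,-0.04],[0,0,0],-1],
  ],
)

```text
clock: 3.53
tcp_pos: [0.5281, -0.2412, 0.2949]
orientation: [0.0, 0.985, -0.173, 0.0]
ft_force: [1.5, -1.5, -2.0]
finger_gap: 0.0232
grasp_force: 58.9
```

Run:
```python
from h import *
s,p,r=st();print(s['clock'],p,s['ft_force'],s['finger_gap'],s['grasp_force'])
d=grab('side','s1');e=grab('wrist','w2')
tip=p+[0,0,-.108]
a=proj(d,[tip])[0].astype(int);b=fproj(e,[tip])[0].astype(int);print(a,b,ray(d,(0,0))[0])
ca=cv2.resize(d['color'][a[1]-35:a[1]+15,a[0]-25:a[0]+25,::-1],(400,400),interpolation=cv2.INTER_CUBIC)
cb=cv2.resize(e['color'][max(0,b[1]-50):b[1]+50,b[0]-50:b[0]+50,::-1],(400,400),interpolation=cv2.INTER_CUBIC)
cv2.imwrite('pics/bl.png',np.hstack([ca,cb]))
```

```text
3.5333 [ 0.52811108 -0.24124673  0.29492289] [ 1.49731858 -1.48156376 -1.96917901] 0.023216238081222248 58.94659459590912
[224 221] [256 199] [ 0.58301396 -0.90284071  0.80248777]
```

View pics/bl.png

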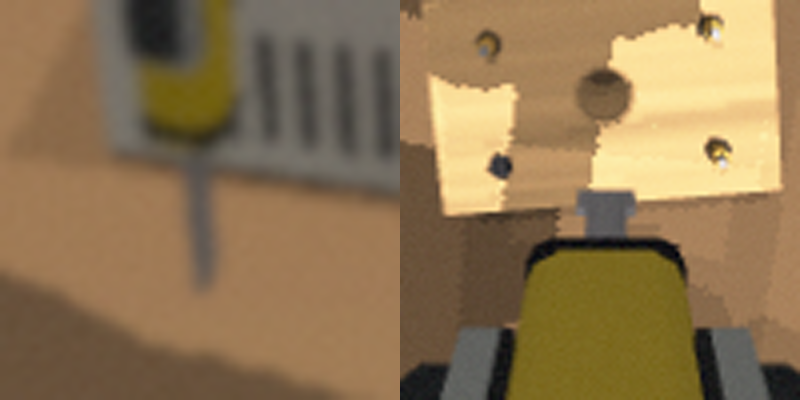

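The wrist crop shows the blade's wide side along tool y, with its tip at about (606,190). The side crop shows it edge-on. So the blade is parallel to the closing axis, and I'll move over the screw.

>>> carry_out(
  series=[
    [[-0.0125,-0.03,0],[0,0,0],-1],
    [[-0.0125,-0.03,0],[0,0,0],-1],
    [[-0.0125,-0.03,0],[0,0,0],-1],
    [[-0.0125,-0.03,0],[0,0,0],-1],
    [[-0.0125,-0.03,0],[0,0,0],-1],
  ],
)

```text
clock: 4.05
tcp_pos: [0.5203, -0.0778, 0.2923]
orientation: [-0.0, 0.985, -0.174, 0.0]
ft_force: [0.1, -0.2, -0.6]
finger_gap: 0.0233
grasp_force: 59.1
```

>>> carry_out(
  series=[
    [[-0.0125,-0.03,0],[0,0,0],-1],
    [[-0.0125,-0.03,0],[0,0,0],-1],
    [[-0.0125,-0.03,0],[0,0,0],-1],
    [[-0.0125,-0.03,0],[0,0,0],-1],
    [[-0.0125,-0.028,0],[0,0,0],-1],
  ],
)

```text
clock: 4.47
tcp_pos: [0.5123, 0.083, 0.2923]
orientation: [-0.0, 0.985, -0.173, 0.0]
ft_force: [0.6, 0.8, -1.1]
finger_gap: 0.023
grasp_force: 59.1
```

>>> carry_out(
  series=[
    [[0,0,0],[0,0,-4],-1],
    [[0,0,0],[0,0,-4],-1],
    [[0,0,0],[0,0,0],-1],
    [[0,0,0.01],[0,0,0],-1],
    [[0,0,0],[0,0,0],-1],
  ],
)

```text
clock: 4.88
tcp_pos: [0.5119, 0.0809, 0.2805]
orientation: [0.0, 0.994, -0.106, -0.001]
ft_force: [0.2, 0.0, -0.6]
finger_gap: 0.0234
grasp_force: 59.3
```

Run:
```python
from h import *
s,p,r=st();print(s['clock'],p,s['ft_force'],s['joint_pos'].round(3),r.as_euler('ZYX',degrees=True))
e=grab('wrist','w3')
tip=p+[0,0,-.108]
b=fproj(e,[tip,(.512,.0815,.1365)]);print(b)
cv2.imwrite('pics/w3c.png',cv2.resize(e['color'][130:230,195:315,::-1],(720,600),interpolation=cv2.INTER_CUBIC))
```

```text
4.8833 [0.51185744 0.08092982 0.2805451 ] [ 0.16051483  0.0251452  -0.62378505] [ 0.134  0.221  1.826 -0.     1.097  1.916] [-1.21148791e+01  1.24625076e-01  1.79954976e+02]
[[256.91976331 196.05539428]
 [256.23001746 185.48446063]]
```

View pics/w3c.png

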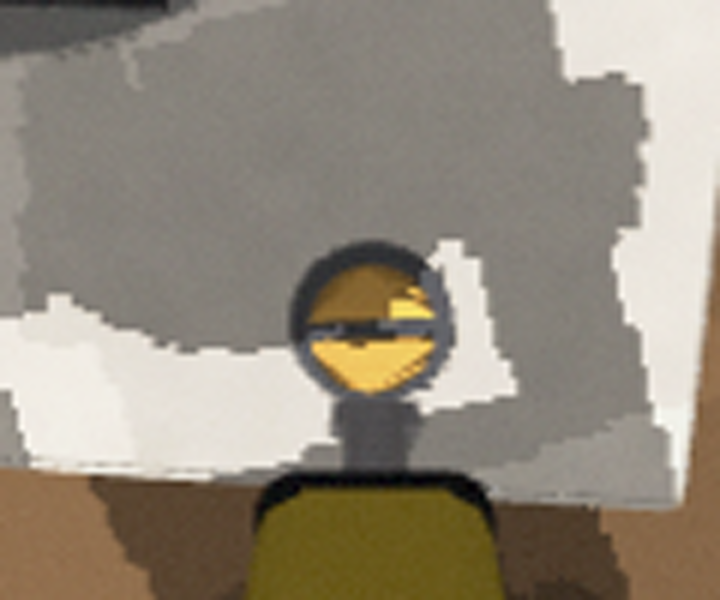

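The slot runs horizontally at crop (310–437, 328), already parallel to the blade. The blade tip's edge is at (334–418, 400).

Run:
```python
from h import *
e=dict(np.load('pics/w3.npz'));s,p,r=st()
f=lambda x,y,z:fatz(e,(195+(x+.5)/6-.5,130+(y+.5)/6-.5),z)
t=f(376,400,.1725); k=f(373,328,.1365);sl,sr=f(310,328,.1365),f(437,328,.1365)
print(t,k,np.linalg.norm(sl-sr),'delta tool',r.inv().apply(k-t),'tcp->screw',r.inv().apply(k-p))
```

```text
[0.51162015 0.0806978  0.1725    ] [0.5130821  0.08075897 0.1365    ] 0.02018843475291839 delta tool [ 0.00149747 -0.00039406  0.03599644] tcp->screw [ 0.00140787 -0.00026654  0.14451585]
```

>>> carry_out(
  series=[
    [[0.002,0,0.01],[0,0,0],-1],
    [[0,0,0.01],[0,0,0],-1],
    [[0,0,0.008],[0,0,0],-1],
    [[0,0,0],[0,0,0],-1],
    [[0,0,0],[0,0,0],-1],
  ],
)

```text
clock: 5.35
tcp_pos: [0.5144, 0.0808, 0.2534]
orientation: [0.0, 0.995, -0.105, -0.001]
ft_force: [-0.2, -0.0, -0.7]
finger_gap: 0.023
grasp_force: 59.3
```

Run:
```python
from h import *
s,p,r=st();print(s['clock'],p,s['ft_force'])
e=grab('wrist','w4')
cv2.imwrite('pics/w4c.png',cv2.resize(e['color'][170:220,227:287,::-1],(720,600),interpolation=cv2.INTER_CUBIC))
```

```text
5.35 [0.51435815 0.08075323 0.25336183] [-0.18763031 -0.03420156 -0.69659726]
```

View pics/w4c.png

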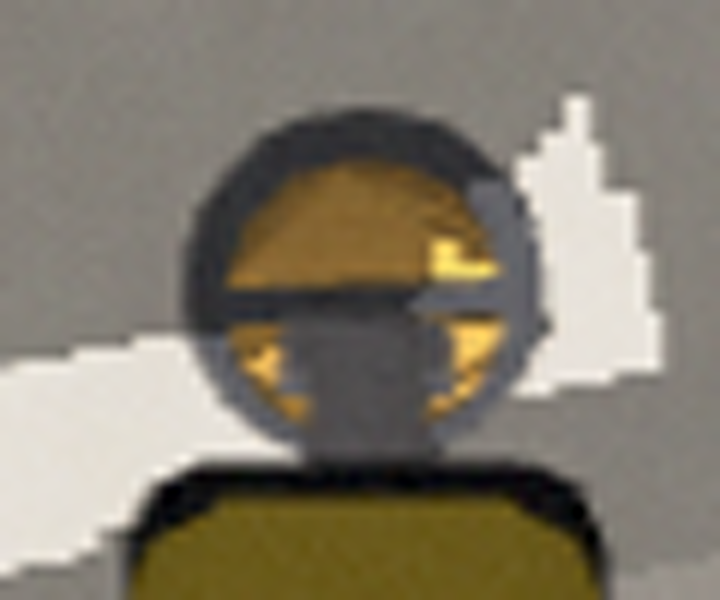

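The blade tip's edge is at about (365,318) and the slot band is centred at about (367,303), so it is nearly above the slot. Computing the remaining shift.

Run:
```python
from h import *
e=dict(np.load('pics/w4.npz'));s,p,r=st()
f=lambda x,y,z:fatz(e,(227+(x+.5)/12-.5,170+(y+.5)/12-.5),z)
for v in (308,318,325): print(r.inv().apply(f(367,303,.1365)-f(365,v,.1454)))
c=e['color'][190:200,248:268].astype(int).sum(2)//3;print(c)
```

```text
[-0.00217773  0.0001585   0.00890155]
[-0.0014517   0.00015912  0.00890104]
[-0.00094278  0.00015955  0.00890069]
[[ 76  91  93  95  93  93  94  96  94  93  97  97  98  96  97 170 180 116
   75  89]
 [ 92  97  97  96  96  93  98  97  98  97  98  96  98  95  97 172 186 129
   93  98]
 [100  99 100  96  97 100  98  95  99  99  97  97 103  97 100 176 189 188
  187 186]
 [102  89  90  89  84  86  84  73  68  68  70  71  74  78  64 105 118 119
  121 106]
 [ 53  52  56  52  47  45  41  47  47  52  52  48  48  52  87  91  90 100
  101  96]
 [ 52  46  49  50  50  44  50  49  49  50  51  50  48  89  97  99  99  96
   98 101]
 [ 54  46  60  65  64  64  63  64  60  57  64  64  64  61  89  86  87  73
   68  66]
 [ 91  92  86  80  76  79  80  78  80  78  77  73  69  70  78  76 120 165
  174 169]
 [ 91  91  82  77  73  72  76  77  78  78  79  78  78  68  75  78  99 170
  180 179]
 [ 90 163 116  81  70  76  79  78  80  79  77  78  76  73  77  75  97 170
  175 133]]
```

>>> carry_out(
  series=[
    [[-0.0004,0,0.004],[0,0,0],-1],
    [[0,0,0.004],[0,0,0],-1],
    [[0,0,0.003],[0,0,0],-1],
    [[0,0,0.002],[0,0,0],-1],
    [[0,0,0],[0,0,0],-1],
  ],
)

```text
clock: 5.82
tcp_pos: [0.5141, 0.081, 0.2408]
orientation: [0.0, 0.995, -0.104, -0.0]
ft_force: [-0.4, 0.1, -0.9]
finger_gap: 0.0235
grasp_force: 59.4
```

>>> carry_out(
  series=[
    [[0,0,0.001],[0,0,-4],-1],
    [[0,0,0],[0,0,-6],-1],
    [[0,0,0],[0,0,-6],-1],
    [[0,0,0],[0,0,-6],-1],
    [[0,0,0],[0,0,-6],-1],
  ],
)

```text
clock: 6.23
tcp_pos: [0.5137, 0.0812, 0.2402]
orientation: [-0.0, 0.99, 0.142, -0.001]
ft_force: [-2.2, 0.8, 0.5]
finger_gap: 0.023
grasp_force: 59.3
```

Run:
```python
from h import *
s,p,r=st();print(s['clock'],p,s['ft_force'],s['moment'],s['finger_gap'],r.as_euler('ZYX',degrees=True))
```

```text
6.2333 [0.51372245 0.08115864 0.24016383] [-2.15430693  0.79328086  0.54261842] [ 0.31473548  0.49316198 -0.00251556] 0.02303965401071159 [ 1.63047345e+01  9.13944035e-02 -1.79952839e+02]
```

Contact forces are small, so I'll continue turning.

>>> carry_out(
  series=[
    [[0,0,0],[0,0,-6],-1],
    [[0,0,0],[0,0,-6],-1],
    [[0,0,0],[0,0,-6],-1],
    [[0,0,0],[0,0,-6],-1],
    [[0,0,0],[0,0,-6],-1],
  ],
)

```text
clock: 6.65
tcp_pos: [0.5135, 0.0814, 0.2401]
orientation: [-0.001, 0.919, 0.393, -0.001]
ft_force: [-2.9, 2.5, 0.7]
finger_gap: 0.0231
grasp_force: 59.4
```

>>> carry_out(
  series=[
    [[0,0,0],[0,0,-6],-1],
    [[0,0,0],[0,0,-6],-1],
    [[0,0,0],[0,0,-6],-1],
    [[0,0,0],[0,0,-6],-1],
    [[0,0,0],[0,0,-6],-1],
  ],
)

```text
clock: 7.07
tcp_pos: [0.5134, 0.0814, 0.2401]
orientation: [-0.001, 0.786, 0.618, -0.001]
ft_force: [-2.3, 1.5, -0.7]
finger_gap: 0.0233
grasp_force: 59.4
```

Run:
```python
from h import *
s,p,r=st();print(s['clock'],p,s['ft_force'],s['moment'],s['finger_gap'],r.as_euler('ZYX',degrees=True))
```

```text
7.0667 [0.51342357 0.08137793 0.24008722] [-2.28246264  1.54209514 -0.6574407 ] [ 0.4349263   0.70845307 -0.06480644] 0.02328759892997772 [ 7.62997729e+01 -8.72249906e-03 -1.79857767e+02]
```

>>> carry_out(
  series=[
    [[0,0,0],[0,0,-4],-1],
    [[0,0,0],[0,0,-4],-1],
    [[0,0,0],[0,0,-2],-1],
    [[0,0,0],[0,0,0],-1],
    [[0,0,0],[0,0,0],-1],
  ],
)

```text
clock: 7.48
tcp_pos: [0.5139, 0.0812, 0.2401]
orientation: [-0.001, 0.732, 0.682, -0.0]
ft_force: [-1.0, 2.2, -1.9]
finger_gap: 0.0235
grasp_force: 59.2
```

Run:
```python
from h import *
s,p,r=st();print(s['clock'],p,s['ft_force'],s['moment'],s['finger_gap'],r.as_euler('ZYX',degrees=True))
```

```text
7.4833 [0.51394089 0.08120809 0.24013004] [-1.02828492  2.21894852 -1.94590199] [ 0.37479598  0.47054062 -0.00569   ] 0.02349068143446821 [ 8.59484648e+01 -1.42837466e-02 -1.79932588e+02]
```

>>> carry_out(
  series=[
    [[0,0,0],[0,0,-4],-1],
    [[0,0,0],[0,0,-4],-1],
    [[0,0,0],[0,0,-2],-1],
    [[0,0,0],[0,0,0],-1],
    [[0,0,0],[0,0,0],-1],
  ],
)

```text
clock: 7.9
tcp_pos: [0.514, 0.0811, 0.2401]
orientation: [-0.001, 0.67, 0.743, -0.0]
ft_force: [-3.1, 1.7, -1.3]
finger_gap: 0.023
grasp_force: 59.2
```

Run:
```python
from h import *
s,p,r=st();print(s['clock'],p,s['ft_force'],s['moment'],s['finger_gap'],r.as_euler('ZYX',degrees=True))
```

```text
7.9 [0.51396433 0.08113686 0.24014385] [-3.11417804  1.7448076  -1.29661884] [ 0.51699431  0.81832174 -0.08604464] 0.022973195422587203 [ 9.58931283e+01 -2.35719806e-02 -1.79937046e+02]
```

Run:
```python
from h import *
e=grab('wrist','w5')
cv2.imwrite('pics/w5c.png',cv2.resize(e['color'][160:260,197:317,::-1],(720,600),interpolation=cv2.INTER_CUBIC))
```

```text
(no output)
```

View pics/w5c.png

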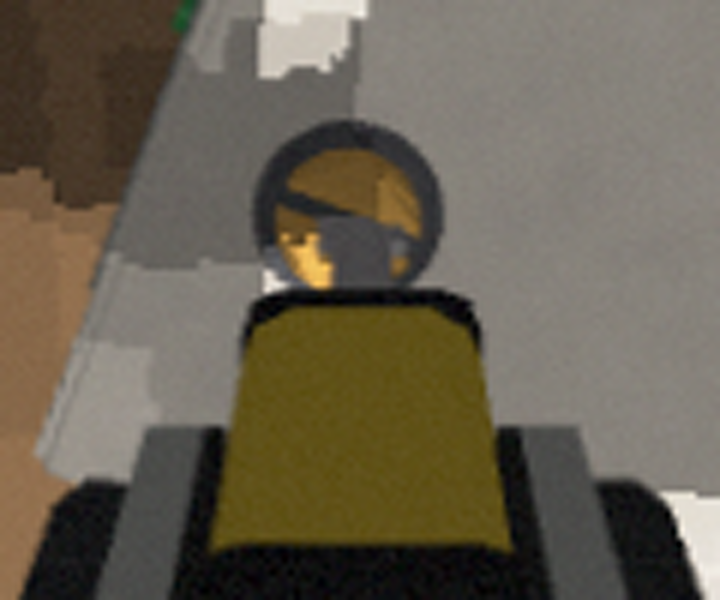

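The slot shows at (285,195)–(345,215), about 18° clockwise from tool y, while the tool is at 95.9°. That puts the screw near 90°, at its stop. Next: ease off, lift out, and turn back.

>>> carry_out(
  series=[
    [[0,0,0],[0,0,5],-1],
    [[0,0,-0.003],[0,0,5],-1],
    [[0,0,-0.01],[0,0,0],-1],
    [[0,0,-0.021],[0,0,0],-1],
    [[0,0,-0.021],[0,0,0],-1],
  ],
)

```text
clock: 8.37
tcp_pos: [0.5147, 0.0806, 0.2963]
orientation: [0.0, 0.731, 0.683, -0.0]
ft_force: [0.5, 0.8, -0.5]
finger_gap: 0.023
grasp_force: 59.2
```

>>> carry_out(
  series=[
    [[0,0,0],[0,0,7],-1],
    [[0,0,0],[0,0,7],-1],
    [[0,0,0],[0,0,7],-1],
    [[0,0,0],[0,0,7],-1],
    [[0,0,0],[0,0,7],-1],
  ],
)

```text
clock: 8.78
tcp_pos: [0.5153, 0.0807, 0.2965]
orientation: [0.001, 0.903, 0.429, 0.001]
ft_force: [0.3, 0.2, -1.4]
finger_gap: 0.0233
grasp_force: 59.2
```

>>> carry_out(
  series=[
    [[0,0,0],[0,0,7],-1],
    [[0,0,0],[0,0,7],-1],
    [[0,0,0],[0,0,7],-1],
    [[0,0,0],[0,0,7],-1],
    [[0,0,0],[0,0,7],-1],
  ],
)

```text
clock: 9.2
tcp_pos: [0.5153, 0.0807, 0.2965]
orientation: [0.0, 0.991, 0.137, 0.001]
ft_force: [-0.4, 0.7, -1.0]
finger_gap: 0.0234
grasp_force: 59.2
```

>>> carry_out(
  series=[
    [[0,0,0],[0,0,7],-1],
    [[0,0,0],[0,0,7],-1],
    [[0,0,0],[0,0,7],-1],
    [[0,0,0],[0,0,7],-1],
    [[0,0,0],[0,0,7],-1],
  ],
)

```text
clock: 9.62
tcp_pos: [0.5153, 0.0807, 0.2965]
orientation: [0.0, 0.986, -0.167, 0.001]
ft_force: [0.4, 0.9, -1.6]
finger_gap: 0.0231
grasp_force: 59.2
```

Run:
```python
from h import *
s,p,r=st();print(s['clock'],p,s['ft_force'],s['finger_gap'],r.as_euler('ZYX',degrees=True),r.inv().apply(np.array([.5285,-.2415,.295])-p))
```

```text
9.6167 [0.51531226 0.08072025 0.29646711] [ 0.43247712  0.93432229 -1.56353544] 0.023127583778064276 [-1.92069481e+01 -1.45934010e-01 -1.79976417e+02] [0.11845393 0.29994652 0.00164536]
```

>>> carry_out(
  series=[
    [[0.012,0.03,0],[0,0,0],-1],
    [[0.012,0.03,0],[0,0,0],-1],
    [[0.012,0.03,0],[0,0,0],-1],
    [[0.012,0.03,0],[0,0,0],-1],
    [[0.012,0.03,0],[0,0,0],-1],
  ],
)

```text
clock: 10.03
tcp_pos: [0.523, -0.0822, 0.2966]
orientation: [0.0, 0.987, -0.164, 0.001]
ft_force: [1.4, 0.3, -0.2]
finger_gap: 0.0231
grasp_force: 59.4
```

>>> carry_out(
  series=[
    [[0.012,0.03,0],[0,0,0],-1],
    [[0.012,0.03,0],[0,0,0],-1],
    [[0.012,0.03,0],[0,0,0],-1],
    [[0.012,0.03,0],[0,0,0],-1],
    [[0.0105,0.03,0],[0,0,0],-1],
  ],
)

```text
clock: 10.45
tcp_pos: [0.5295, -0.2437, 0.2966]
orientation: [0.001, 0.986, -0.164, 0.001]
ft_force: [0.9, -0.1, -0.6]
finger_gap: 0.0235
grasp_force: 59.4
```

>>> carry_out(
  series=[
    [[0,0,0.03],[0,0,0],-1],
    [[0,0,0.03],[0,0,0],-1],
    [[0,0,0.03],[0,0,0],-1],
    [[0,0,0],[0,0,0],-1],
    [[0,0,0],[0,0,0],-1],
  ],
)

```text
clock: 10.87
tcp_pos: [0.5285, -0.2414, 0.205]
orientation: [-0.0, 0.986, -0.164, -0.001]
ft_force: [0.3, -0.5, 0.5]
finger_gap: 0.0232
grasp_force: 59.4
```

Run:
```python
from h import *
s,p,r=st();print(s['clock'],p,s['ft_force'],s['finger_gap'],r.as_euler('ZYX',degrees=True))
e=grab('wrist','w6')
cv2.imwrite('pics/w6c.png',cv2.resize(e['color'][150:230,207:303,::-1],(720,600),interpolation=cv2.INTER_CUBIC))
```

```text
10.8667 [ 0.52854501 -0.24140525  0.20503991] [ 0.27448776 -0.46706614  0.50509206] 0.023176689056414148 [-1.89119858e+01  1.19970275e-01  1.79987304e+02]
```

View pics/w6c.png

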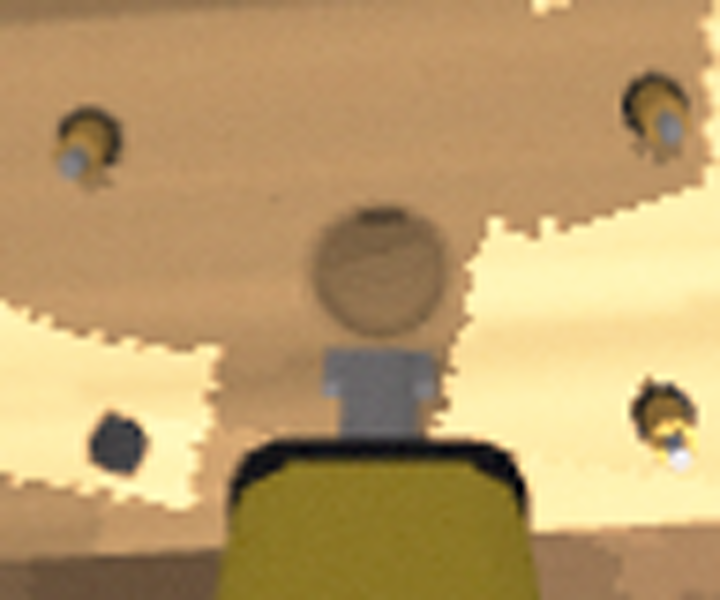

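The hole is centred at (380,272) and the blade's edge is at (378,350). I'll check the lateral offset.

Run:
```python
from h import *
e=dict(np.load('pics/w6.npz'));s,p,r=st()
f=lambda x,y,z:fatz(e,(207+(x+.5)/7.5-.5,150+(y+.5)/7.5-.5),z)
h=f(380,272,.066);t=f(378,350,.097);print(h,t,r.inv().apply(h-t))
```

```text
[ 0.52939098 -0.24194108  0.066     ] [ 0.52842794 -0.24129759  0.097     ] [0.00107991 0.00028136 0.03100155]
```

>>> carry_out(
  series=[
    [[0.0016,0,0.01],[0,0,0],-1],
    [[0,0,0.02],[0,0,0],-1],
    [[0,0,0.02],[0,0,0],-1],
    [[0,0,0.02],[0,0,0],-1],
    [[0,0,0.01],[0,0,0],-1],
  ],
)

```text
clock: 11.33
tcp_pos: [0.5308, -0.2417, 0.1248]
orientation: [0.0, 0.986, -0.164, 0.0]
ft_force: [-1.0, -0.2, -1.9]
finger_gap: 0.023
grasp_force: 59.4
```

>>> carry_out(
  series=[
    [[0,0,0.004],[0,0,0],-1],
    [[0,0,0.004],[0,0,0],-1],
    [[0,0,0.002],[0,0,0],-1],
    [[0,0,0],[0,0,0],-1],
    [[0,0,0],[0,0,0],-1],
  ],
)

```text
clock: 11.75
tcp_pos: [0.531, -0.242, 0.1162]
orientation: [0.0, 0.986, -0.165, 0.001]
ft_force: [0.3, -0.1, -0.7]
finger_gap: 0.0232
grasp_force: 59.4
```

>>> carry_out(
  series=[
    [[0,0,0.001],[0,0,0],-1],
    [[0,0,0.001],[0,0,0],-1],
    [[0,0,0.001],[0,0,0],-1],
    [[0,0,0],[0,0,0],-1],
    [[0,0,0],[0,0,0],-1],
  ],
)

```text
clock: 12.17
tcp_pos: [0.531, -0.2421, 0.1141]
orientation: [0.0, 0.986, -0.165, 0.001]
ft_force: [-3.2, 1.8, 12.1]
finger_gap: 0.0232
grasp_force: 61.4
```

>>> carry_out(
  series=[
    [[0,0,0],[0,0,0],-0.2],
    [[0,0,0],[0,0,0],0.2],
    [[0,0,0],[0,0,0],0.6],
    [[0,0,0],[0,0,0],1],
    [[0,0,0],[0,0,0],1],
  ],
)

```text
clock: 12.58
tcp_pos: [0.5304, -0.2417, 0.1122]
orientation: [-0.0, 0.986, -0.165, -0.0]
ft_force: [0.3, 0.1, -0.0]
finger_gap: 0.0804
grasp_force: 0.0
```

>>> carry_out(
  series=[
    [[0,0,0],[0,0,0],1],
    [[0,0,0],[0,0,0],1],
    [[0,0,0],[0,0,0],1],
    [[0,0,-0.02],[0,0,0],1],
    [[0,0,-0.02],[0,0,0],1],
  ],
)

```text
clock: 13.0
tcp_pos: [0.5295, -0.2413, 0.1515]
orientation: [-0.0, 0.986, -0.165, -0.002]
ft_force: [-0.5, 0.3, 0.6]
finger_gap: 0.0855
grasp_force: 0.0
```

>>> carry_out(
  series=[
    [[0,0,-0.035],[0,0,0],1],
    [[0,0,-0.035],[0,0,0],1],
    [[0,0,-0.03],[0,0,0],1],
    [[0,0,0],[0,0,0],1],
    [[0,0,0],[0,0,0],1],
  ],
)

```text
clock: 13.42
tcp_pos: [0.5314, -0.2422, 0.2544]
orientation: [0.001, 0.986, -0.165, 0.002]
ft_force: [-0.2, -0.5, -0.9]
finger_gap: 0.0855
grasp_force: 0.0
```

Run:
```python
from h import *
s,p,r=st();print(s['clock'],p,s['finger_gap'],r.as_euler('ZYX',degrees=True))
e=grab('wrist','w7');g=grab('side','s7')
a=cv2.resize(e['color'][130:230,207:307,::-1],(400,400),interpolation=cv2.INTER_CUBIC)
b=proj(g,[(.53,-.242,.08)])[0].astype(int)
c=cv2.resize(g['color'][b[1]-35:b[1]+35,b[0]-35:b[0]+35,::-1],(400,400),interpolation=cv2.INTER_CUBIC)
cv2.imwrite('pics/w7c.png',np.hstack([a,c]))
c0=dict(np.load('pics/side0.npz'))['color'][b[1]-45:b[1]+25,b[0]-25:b[0]+25].astype(int)
c1=g['color'][b[1]-45:b[1]+25,b[0]-25:b[0]+25].astype(int)
ym=lambda c:np.argwhere((c[:,:,0]>90)&(c[:,:,2]<30)).mean(0)
print(ym(c0),ym(c1))
# nominal driver top in w7
print(fproj(e,[(.529,-.2415,.136),(.5285,-.2415,.066)]), r.inv().apply(np.array([.5422,.1871,.3])-p))
```

```text
13.4167 [ 0.53143787 -0.24222886  0.25439522] 0.08548060473309285 [-18.97808919  -0.24896825 179.97000786]
[42.85436893 24.25242718] [42.48181818 25.02727273]
[[257.08379765 196.35574092]
 [257.09353379 179.36468563]] [-0.12924403 -0.40946753 -0.04638117]
```

View pics/w7c.png

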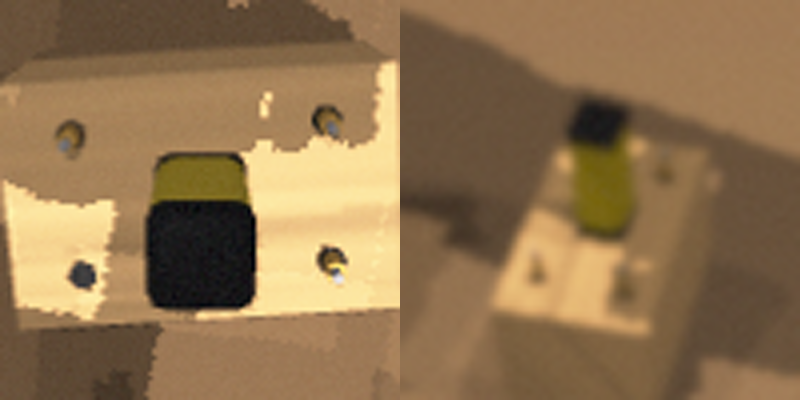

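The driver stands upright in its hole; the cap is at (200,255) in the left crop. Next I'll move to the tab and measure its red colour there.

>>> carry_out(
  series=[
    [[-0.0086,-0.0273,0],[0,0,0],0.4],
    [[-0.0086,-0.0273,0],[0,0,0],0.4],
    [[-0.0086,-0.0273,0],[0,0,0],0.4],
    [[-0.0086,-0.0273,0],[0,0,0],0.4],
    [[-0.0086,-0.0273,0],[0,0,0],0.4],
  ],
)

```text
clock: 13.93
tcp_pos: [0.5329, -0.0973, 0.2503]
orientation: [-0.0, 0.986, -0.165, -0.002]
ft_force: [0.3, 0.7, -0.3]
finger_gap: 0.0598
grasp_force: 0.0
```

>>> carry_out(
  series=[
    [[-0.0086,-0.0273,0],[0,0,0],0.4],
    [[-0.0086,-0.0273,0],[0,0,0],0.4],
    [[-0.0086,-0.0273,0],[0,0,0],0.4],
    [[-0.0086,-0.0273,0],[0,0,0],0.4],
    [[-0.0086,-0.0273,0],[0,0,0],0.4],
  ],
)

```text
clock: 14.35
tcp_pos: [0.5367, 0.0457, 0.2504]
orientation: [0.0, 0.986, -0.165, -0.002]
ft_force: [1.1, 0.2, -0.4]
finger_gap: 0.0599
grasp_force: 0.0
```

>>> carry_out(
  series=[
    [[-0.0086,-0.0273,0],[0,0,0],0.4],
    [[-0.0086,-0.0273,0],[0,0,0],0.4],
    [[-0.0086,-0.0273,0],[0,0,0],0.4],
    [[-0.0086,-0.0273,0],[0,0,0],0.4],
    [[-0.0086,-0.0273,0],[0,0,0],0.4],
  ],
)

```text
clock: 14.77
tcp_pos: [0.5405, 0.1885, 0.2502]
orientation: [0.001, 0.986, -0.165, -0.002]
ft_force: [0.1, 0.0, 0.2]
finger_gap: 0.0596
grasp_force: 0.0
```

>>> carry_out(
  series=[
    [[0,0,0],[0,0,-3.1],0.4],
    [[0,0,0],[0,0,0],0.4],
    [[0,0,0],[0,0,0],0.4],
    [[0,0,0],[0,0,0],0.4],
    [[0,0,0],[0,0,0],0.4],
  ],
)

```text
clock: 15.18
tcp_pos: [0.5414, 0.1865, 0.2517]
orientation: [0.0, 0.99, -0.139, -0.001]
ft_force: [0.7, -0.6, 0.2]
finger_gap: 0.0598
grasp_force: 0.0
```

```bash
cat > red.py <<'E'
from h import *
import sys
s,p,r=st();print(s['clock'],p,s['finger_gap'],r.as_euler('ZYX',degrees=True))
e=grab('wrist',sys.argv[1]);c=e['color'].astype(int)
m=((c[:,:,0]>1.8*c[:,:,1])&(c[:,:,0]>1.8*c[:,:,2])&(c[:,:,0]>70)).astype(np.uint8)
n,l,stt,cen=cv2.connectedComponentsWithStats(m)
for i in range(1,n):
    if stt[i,4]>15: print(stt[i],cen[i])
print('pred top corners',fproj(e,[(.5422+a*.9615+b*.2733,.1871-a*.2733+b*.9615,.168) for a,b in ((.011,.006),(.011,-.006),(-.011,-.006),(-.011,.006))]))
i=1+np.argmax(stt[1:,4]); ys,xs=np.where(l==i)
for y in range(ys.min(),ys.max()+1): 
    q=xs[ys==y]; print(y,q.min(),q.max(),c[y,(q.min()+q.max())//2],end=' | ')
E
python3 red.py w8
```

```text
15.1833 [0.54138558 0.18651403 0.25170925] 0.05984538228735458 [-1.59971587e+01  5.64366108e-02  1.79956365e+02]
[250 181  13   4  36] [256.08333333 182.33333333]
[249 188  15  28 409] [256.04156479 201.52567237]
[131 217  10  10  46] [135.2826087  221.54347826]
[127 239   7  11  41] [130.09756098 243.97560976]
[150 247   9   9  37] [153.91891892 251.62162162]
pred top corners [[247.90719608 190.35164333]
 [263.93132388 190.2965754 ]
 [263.81884774 217.87855796]
 [248.24709518 217.93011111]]
188 251 262 [95 22 19] | 189 250 262 [103  20  19] | 190 249 262 [113  21  21] | 191 249 263 [119  24  23] | 192 249 263 [119  23  20] | 193 249 263 [121  28  24] | 194 249 263 [121  23  19] | 195 249 263 [121  24  25] | 196 249 263 [124  27  23] | 197 249 263 [123  28  26] | 198 249 263 [121  26  23] | 199 249 263 [121  23  21] | 200 249 263 [121  24  17] | 201 249 263 [124  32  29] | 202 249 263 [119  19  18] | 203 249 263 [120  20  12] | 204 249 263 [121  26  23] | 205 249 263 [122  27  23] | 206 249 263 [120  23  23] | 207 249 263 [122  30  25] | 208 249 263 [122  25  26] | 209 249 263 [118  21  18] | 210 249 263 [119  18  20] | 211 249 263 [120  20  24] | 212 249 263 [118  22  20] | 213 249 263 [122  23  26] | 214 250 263 [110  22  17] | 215 252 262 [164  33  32] |
```

>>> carry_out(
  series=[
    [[0.0015,-0.0005,0.02],[0,0,0],0.4],
    [[0,0,0.03],[0,0,0],0.4],
    [[0,0,0.03],[0,0,0],0.4],
    [[0,0,0.02],[0,0,0],0.4],
    [[0,0,0.0035],[0,0,0],0.4],
  ],
  newtons=40,
)

```text
clock: 15.65
tcp_pos: [0.5409, 0.186, 0.1453]
orientation: [0.001, 0.99, -0.139, -0.003]
ft_force: [-1.0, -0.4, -0.3]
finger_gap: 0.0595
grasp_force: 0.0
```

>>> carry_out(
  series=[
    [[0,0,0],[0,0,0],-1],
    [[0,0,0],[0,0,0],-1],
    [[0,0,0],[0,0,0],-1],
    [[0,0,0],[0,0,0],-1],
    [[0,0,0],[0,0,0],-1],
  ],
)

```text
clock: 16.07
tcp_pos: [0.5442, 0.1875, 0.1506]
orientation: [-0.0, 0.99, -0.138, 0.001]
ft_force: [-1.1, -2.6, 6.6]
finger_gap: 0.0112
grasp_force: 43.8
```

>>> carry_out(
  series=[
    [[0,0,0],[0,0,0],-1],
    [[0,0,0],[0,0,0],-1],
    [[0,0,0],[0,0,0],-1],
    [[0,0,0],[0,0,0],-1],
    [[0,0,0],[0,0,0],-1],
  ],
)

```text
clock: 16.48
tcp_pos: [0.5442, 0.1874, 0.1506]
orientation: [-0.0, 0.99, -0.138, 0.001]
ft_force: [-0.7, -2.9, 6.0]
finger_gap: 0.0111
grasp_force: 43.8
```

>>> carry_out(
  series=[
    [[0,0,-0.002],[0,0,0],-1],
    [[0,0,-0.002],[0,0,0],-1],
    [[0,0,-0.002],[0,0,0],-1],
    [[0,0,0],[0,0,0],-1],
    [[0,0,0],[0,0,0],-1],
  ],
)

```text
clock: 16.9
tcp_pos: [0.5444, 0.1869, 0.1547]
orientation: [0.0, 0.99, -0.138, 0.001]
ft_force: [7.6, -4.6, -9.3]
finger_gap: 0.0115
grasp_force: 41.8
```

>>> carry_out(
  series=[
    [[0,0,-0.002],[0,0,0],-1],
    [[0,0,-0.002],[0,0,0],-1],
    [[0,0,0],[0,0,0],-1],
    [[0,0,0],[0,0,0],-1],
    [[0,0,0],[0,0,0],-1],
  ],
)

```text
clock: 17.32
tcp_pos: [0.544, 0.1866, 0.1556]
orientation: [0.001, 0.99, -0.138, 0.001]
ft_force: [15.9, -2.8, -36.2]
finger_gap: 0.0114
grasp_force: 41.1
```

It rose about 4 mm and then stopped hard at 36 N, so the latch is caught. I'll relax, slide the tab away from the screw (tool −y), then lift.

>>> carry_out(
  series=[
    [[0,0,0.003],[0,0,0],-1],
    [[0,0,0.003],[0,0,0],-1],
    [[0,-0.005,0],[0,0,0],-1],
    [[0,-0.005,0],[0,0,0],-1],
    [[0,-0.005,0],[0,0,0],-1],
  ],
)

```text
clock: 17.73
tcp_pos: [0.548, 0.2009, 0.1529]
orientation: [0.001, 0.99, -0.138, 0.001]
ft_force: [3.9, -8.3, -4.6]
finger_gap: 0.0114
grasp_force: 45.5
```

>>> carry_out(
  series=[
    [[0,0,0],[0,0,0],-1],
    [[0,0,0],[0,0,0],-1],
    [[0,0,0],[0,0,0],-1],
    [[0,0,0],[0,0,0],-1],
    [[0,0,0],[0,0,0],-1],
  ],
)

```text
clock: 18.15
tcp_pos: [0.548, 0.2009, 0.1529]
orientation: [0.001, 0.99, -0.138, 0.001]
ft_force: [4.7, -5.5, -4.0]
finger_gap: 0.011
grasp_force: 45.5
```

Run:
```python
from h import *
s,p,r=st();print(s['clock'],p,s['ft_force'],s['moment'],r.inv().apply(p-np.array([.5442,.1874,.1506])),r.inv().apply(s['ft_force']),r.as_euler('ZYX',degrees=True))
```

```text
18.15 [0.54798411 0.20090656 0.15294702] [ 4.69379052 -5.53231722 -4.04215042] [-1.10662997 -0.67250305 -0.12338136] [-4.86395808e-05 -1.40241563e-02 -2.36132158e-03] [6.02071348 4.03424458 4.05623756] [-1.58657630e+01 -9.50793089e-02  1.79941935e+02]
```

>>> carry_out(
  series=[
    [[0.0012,0,-0.005],[0,0,0],-1],
    [[0.0012,0,-0.005],[0,0,0],-1],
    [[0.0012,0,-0.005],[0,0,0],-1],
    [[0.0013,0,-0.006],[0,0,0],-1],
    [[0.0013,0,-0.006],[0,0,0],-1],
  ],
)

```text
clock: 18.57
tcp_pos: [0.5533, 0.1988, 0.1794]
orientation: [0.001, 0.99, -0.138, -0.0]
ft_force: [5.7, -7.6, -8.0]
finger_gap: 0.0114
grasp_force: 44.6
```

>>> carry_out(
  series=[
    [[0.0022,0,-0.0053],[0,0,0],-1],
    [[0.0022,0,-0.0053],[0,0,0],-1],
    [[0.0022,0,-0.0053],[0,0,0],-1],
    [[0.0022,0,-0.0053],[0,0,0],-1],
    [[0.0022,0,-0.0053],[0,0,0],-1],
  ],
)

```text
clock: 18.98
tcp_pos: [0.563, 0.1958, 0.2055]
orientation: [0.001, 0.99, -0.138, -0.001]
ft_force: [4.8, -6.4, -8.7]
finger_gap: 0.0112
grasp_force: 43.4
```

>>> carry_out(
  series=[
    [[0.003,0,-0.005],[0,0,0],-1],
    [[0.003,0,-0.005],[0,0,0],-1],
    [[0.003,0,-0.005],[0,0,0],-1],
    [[0.003,0,-0.005],[0,0,0],-1],
    [[0.003,0,-0.005],[0,0,0],-1],
  ],
)

```text
clock: 19.4
tcp_pos: [0.5769, 0.1919, 0.2304]
orientation: [0.001, 0.99, -0.138, -0.002]
ft_force: [0.9, -6.3, -7.0]
finger_gap: 0.011
grasp_force: 42.4
```

```bash
cat > lid.py <<'E'
from h import *
s,p,r=st()
g=p-r.apply([0,0,.008]); u=np.array([.6116,.1206]);c,sn=np.cos(-.2768),np.sin(-.2768)
dx=c*(g[0]-u[0])+sn*(g[1]-u[1])-.105; dz=g[2]-.125
th=np.arctan2(dz,-dx)-np.arctan2(.031,.19)
print(s['clock'],p,'lid',th,'rad',np.hypot(dx,dz),'exp',np.hypot(.19,.031),'Ftool',r.inv().apply(s['ft_force']),s['grasp_force'],s['moment'],r.as_euler('ZYX',degrees=True))
E
python3 lid.py
```

```text
19.4 [0.57694725 0.1919182  0.23042432] lid 0.4614915148513261 rad 0.1943339612700556 exp 0.1925123372669918 Ftool [2.57156915 5.75518771 7.04214405] 42.40905404090881 [-0.79585594  0.31958207 -0.03876754] [-1.58862742e+01  1.72667880e-01  1.79821017e+02]
```

The cover is following the arc, at about 0.46 rad. Continuing to about 0.78.

>>> carry_out(
  series=[
    [[0.0037,0,-0.0045],[0,0,0],-1],
    [[0.0037,0,-0.0045],[0,0,0],-1],
    [[0.0037,0,-0.0045],[0,0,0],-1],
    [[0.0037,0,-0.0045],[0,0,0],-1],
    [[0.0037,0,-0.0045],[0,0,0],-1],
  ],
)

```text
clock: 19.82
tcp_pos: [0.5945, 0.187, 0.2529]
orientation: [0.001, 0.99, -0.138, -0.002]
ft_force: [-0.1, -4.6, -7.6]
finger_gap: 0.0112
grasp_force: 41.5
```

>>> carry_out(
  series=[
    [[0.0052,0,-0.0046],[0,0,0],-1],
    [[0.0052,0,-0.0046],[0,0,0],-1],
    [[0.0052,0,-0.0046],[0,0,0],-1],
    [[0.0052,0,-0.0046],[0,0,0],-1],
    [[0.0052,0,-0.0046],[0,0,0],-1],
  ],
)

```text
clock: 20.23
tcp_pos: [0.6195, 0.1799, 0.2759]
orientation: [0.001, 0.99, -0.138, -0.002]
ft_force: [-2.0, -4.7, -7.3]
finger_gap: 0.0109
grasp_force: 40.6
```

>>> carry_out(
  series=[
    [[0,0,0],[0,0,0],-1],
    [[0,0,0],[0,0,0],-1],
    [[0,0,0],[0,0,0],-1],
    [[0,0,0],[0,0,0],-1],
    [[0,0,0],[0,0,0],-1],
  ],
)

```text
clock: 20.65
tcp_pos: [0.6199, 0.18, 0.276]
orientation: [0.001, 0.99, -0.138, -0.001]
ft_force: [-2.0, -5.4, -5.0]
finger_gap: 0.0113
grasp_force: 40.8
```

```bash
python3 lid.py
python3 - <<'E'
from h import *
g=grab('side','s9');h=dict(np.load('pics/s7.npz'))
b=proj(g,[(.53,-.242,.08)])[0].astype(int)
ym=lambda c:np.argwhere((c[:,:,0]>90)&(c[:,:,2]<30)).mean(0)
for q in (h,g): print(ym(q['color'][b[1]-45:b[1]+25,b[0]-25:b[0]+25].astype(int)))
# lid front-right corner check: expected dark/white change
t=grab('top','t9');
def mid(th):
    out=[]
    for y in (.12,-.12):
        x=-.220*np.cos(th)+.005*np.sin(th)+.105; z=.125+.22*np.sin(th)+.005*np.cos(th)
        c,s=np.cos(-.2768),np.sin(-.2768); out.append((.6116+c*x-s*y,.1206+s*x+c*y,z))
    return out
print(proj(g,mid(.78)))
p=proj(g,mid(.78))[1].astype(int)
print(g['color'][p[1]-8:p[1]+9:2,p[0]-12:p[0]+13:2].mean(2).astype(int))
E
```

```text
20.65 [0.61990329 0.17996536 0.27600804] lid 0.7903154772116453 rad 0.19519637064665057 exp 0.1925123372669918 Ftool [-0.451795    5.74827949  5.00402032] 40.84524750709534 [-0.73789793  0.5555647  -0.02377071] [-1.58827386e+01  1.36727099e-01  1.79849497e+02]
[42.48181818 25.02727273]
[42.61616162 25.04040404]
[[246.8731045   96.56085616]
 [225.76667329 132.19778708]]
[[113 115 114 114 114 115 114 116 137 181 187 181 176]
 [114 115 113 115 115 116 115 122 169 190 188 179 171]
 [114 115 116 114 114 113 117 149 188 190 183 137 131]
 [114 114 114 115 115 116 131 178 189 189 185 144 114]
 [116 116 115 115 116 118 154 192 190 190 186 168 111]
 [115 115 116 116 116 116 139 178 190 190 189 185 166]
 [115 115 115 118 117 119 119 135 176 190 189 189 187]
 [126 135 138 148 153 147 149 148 155 175 189 191 189]
 [164 176 170 174 179 168 176 182 186 141 168 190 189]]
```

The lid's front-right corner appears exactly where a 0.78 rad opening puts it, the driver hasn't moved, and the tab is gripped at 41 N and steady. Handing in.

```bash
python3 -c "
from plant import robot
print(robot.sign_off())"
```

```text
the job is handed in; nothing more can be done
None
```

I handed the job in, with no verdict shown: the screw is at its stop, the driver is back in its hole, the tug showed the latch caught so I slid it, and the cover is held by the tab at about 0.79 rad (45°).

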